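Unlock a guarded trim wheel with a T-handle key and set the trim

TASK

Take the T-handle key from its holder, turn the recessed slotted screw of the trim unit anticlockwise with it until the steel guard has swung well clear of the thumbwheel (as far as it will go is best), and hang the key back in its holder. With a fingertip, roll the thumbwheel until the pointer on the scale stands in line with the setting mark on its front edge. Move the guard only with the key, never by hand, and leave the things lying around where they are.

Things in the scene. Friction and masses are not known exactly. Their poses are not given: they have to be found in the camera images.
- trim_unit: Flat grey case 120 x 170 x 40 mm (x, y, z), fixed to the bench; origin at the centre of its underside, z up. On its top, 55 mm towards its +y from the centre, stands an upright tube (boss); 20 mm towards its -y from the centre is the slot with the thumbwheel; along its -x edge lies the scale.
- bore (a point): Centre of the open top of the boss, 80 mm above the bench. The boss is 41 mm in outer diameter, with a plain bore of 28 mm. 30 mm below the mouth is the top of a round brass screw head, which turns about the bore's vertical axis, anticlockwise seen from above to open. Moving the guard with it takes about 0.15 N m; pressing lightly on the head does not turn it.
- slot_floor (a point): Point on the bore's axis at the floor of the screw's slot, 40 mm below point bore, level with the case's top. The slot is closed at both ends: 21 mm long, 8 mm wide, 10 mm deep. The screw has 1.2 rad of easy lost motion before it takes the guard along, so the slot's direction is not known: it lies within 0.6 rad either way of the direction of the guard's arm.
- guard: Flat 3 mm steel guard turning about the boss; origin on the boss's axis at the level of the case's top, z up. Its arm points along its own -y, 97 mm long from the axis, up to 36 mm wide, upper face 13 mm above the case. It starts over the thumbwheel, 0 to 0.15 rad anticlockwise from the case's axes, opens anticlockwise from above to a stop at 1.35 rad and stays where left.
- key: T-handle key, 0.1 to 0.2 kg, hanging upright in its holder. Origin on its axis at the underside of its flange (38 mm diameter, 3 mm thick), which rests on the holder's top; z up. A 12 mm stem carries the black crossbar: 60 mm along x, 14 mm wide along y, 16 mm high, its centre 36 mm above the origin. Below the flange a shank of 22 mm diameter reaches 32 mm down.
- key_tip (a point): Middle of the key blade's lower end, 44 mm below the key's origin. The flat blade is 12 mm long, 16 mm wide along the key's x, 4.5 mm thick along its y; its last 4 mm are 14 x 3 mm.
- holder: Grey plastic block 64 x 64 x 55 mm, fixed to the bench, with an upright through hole of 26 mm diameter in the middle of its top; origin at the centre of its underside. Behind it, at least 60 mm from its centre, the red handle of the bench's toggle fixture stands up to 124 mm above the bench: keep clear of it.
- holder_hole0 (a point): Centre of the hole's mouth in the holder's top, 55 mm above the bench.
- wheel_top (a point): Topmost point of the thumbwheel: 44 mm diameter, 9 mm thick, black with grey ribs, upright in a slot of the case's top, its axle along the case's x 15 mm under the top, so that 7 mm stand out. It rolls along the case's y with light friction (about 0.6 N at the rim) and stays where it is left.
- pointer_tip (a point): Black pointer bar 12 x 2 mm on the scale of the case's top. It moves along the case's y, driven by the thumbwheel the same way as the wheel's upper edge moves: 20 mm per rad of the wheel, that is 0.91 mm per mm of rim travel.
- mark_tip (a point): End of the thin line of the dark steel setting mark, a small rider 7 x 5 x 2.5 mm on the scale, beside the pointer's track; it stays where it is. The pointer starts 8 to 26 mm short of it, on its -y side. In line means the same y in the case's frame.
- tape_roll: Bystander: brown roll of tape, 66 mm diameter, 19 mm high, behind the unit.
- marker_pen: Bystander: blue pen, 135 mm long, behind the unit.
- red_plug: Bystander: red plug, 55 mm long, at the front edge of the bench.
- loose_sensor: Bystander: small steel sensor, 19 x 21 x 27 mm, standing at the front edge, to the right.

How it is judged (in metres and radians):
On the way, in this order (a step that is already met when the one before it is completed fails the run):
1. the guard is swung at least 1.0 rad open with the key's blade in the screw's slot (angle between the y axis of guard and the y axis of trim_unit, either way round above 1 rad and distance between key_tip and slot_floor below 0.009 m), for 0.1 s.
2. the pointer stands within 2 mm of the mark (y of pointer_tip in the frame of mark_tip between -0.002 and 0.002 m), for 0.1 s.
At the end, for the whole second after the job is handed in: The guard is at least 1.0 rad open, the pointer stands within 2 mm of the setting mark, and the key hangs upright (within 0.1 rad) and at rest in its holder with its flange on the top (within 5 mm) (all of step 2 and angle between the y axis of guard and the y axis of trim_unit, either way round above 1 rad and distance between key and holder_hole0 below 0.005 m and angle between key's own z axis and vertical below 0.1 rad and linear speed of key below 0.02 m/s); the robot touches nothing.
It fails at once if the guard is pushed by the hand or arm instead of with the key (contact force between any of the fingers, the arm and guard above 2 N).
It fails at once if a bystander is moved more than 15 mm (distance of any of tape_roll, marker_pen, red_plug, loose_sensor from where it was at the start of the episode above 0.015 m).
It also fails if it takes over 72 s, if anything falls off the work surface, if the arm or the gripper's body presses on something with over 40 N, if the wrist force passes 120 N, or if a joint passes its speed limit or range.

ROBOT

A 7-joint arm with a two-finger parallel gripper is mounted at the origin on a cart in front of the work surface, level with it; the furniture and walls round the work are solid. World frame = base frame: x ahead of the robot, y to its left, z up, the work surface at z = 0. Lengths are in mm, angles in rad, forces in N, time in s.
With the tool pointing down it reaches from about 425 to 825 mm from the base axis. Payload 3.6 kg.
Tool frame: the origin (TCP) lies at the very end of the fingers, on their centre line; the grasp point (between the pads) lies 19 mm behind it (manip.tcp_to_grasp is the distance from the TCP to the grasp point, in mm); z points along the fingers, y is the line along which they close (so a half turn about z gives the same grasp; the last joint's range is limited). The gripper opens to 93 mm and grips with 3 to 60 N. Pads are 15 mm wide; open, the fingers measure 128 mm over their backs; the gripper's body (75 mm by 188 mm) begins 65 mm behind the grasp point.
Start: joints at [-1.361, 0.615, -0.013, 1.423, 0.008, 1.103, -0.04], TCP at [151.821, 631.991, 218.64] pointing down, gripper open.
Joint ranges: [-3.12, 3.12], [-0.3, 2.06], [-1.34, 1.32], [0.26, 2.42], [-1.36, 4.5], [0.01, 1.98], [-2.84, 2.84]. Speed limits (rad/s): [2.79, 2.79, 3.14, 3.14, 3.14, 3.14, 3.14].

INTERFACE

Orientations are given as a rotation vector (axis times angle).
In Python, from plant import readout, eyes, manip, models gives the robot as it stands.
- The arm moves only by the tool play_rows, never from a script. Its argument "moves" is one flat list of numbers, 7 for each row, row after row: the shift along the world's x, y, z in m, then the turn, a rotation vector about the world's x, y, z in rad, then the closure, from 0 (fully open) to 1 (shut). A call has 1 to 20 rows; each row shifts and turns the commanded pose from where the row before left it; what a row does not reach is not made up. A row lasts 1/10 s, in which the tool goes at most 50 mm and 8.59 degrees, less where a joint would pass 70% of its speed; a pose out of reach is approached as far as the arm can. A call with a gripper value outside its range is refused whole. The fingers move at their own pace and stop on an object; "force" is the grip in N (left out, the last holds). Time passes only in rows, so rows that do not move let the fingers close. It gives the time, the measured TCP pose, the force, the opening and the grip force at its end, in the units of the state.
- readout.observe(): the state, without advancing time (a new reading comes with each control period).
- eyes.capture(name): name is "side" or "top"; returns (picture, depth): 384x512x3 uint8, red, green, blue; 384x512 float32, mm along the optical axis (not along the pixel's ray), 0 where there is no reading.
- eyes.camera_model(name): a dict with "K" (3x3 intrinsics, pixels), "rvec" (rotation vector, rad) and "tvec" (3), from world to camera coordinates, as OpenCV has them. Camera axes: x right, y down, z forward; pixel columns grow to the right and rows downward; lengths in mm; the calibration is good to about 2 mm. A picture is of the moment at which its call begins. camera_model takes no time and is no camera call.
- manip.finish_job(): hands the job in; it is judged then, once.
Trained networks look in the newest picture that a camera, given by its name, has taken for a name from the list of things; names that differ only in an ending like _2 or _b are one class to them, and where a whole thing is asked for, a point or a joint stands for the part that bears it (a point fixed in the world has none). Each returns a list of dicts, best first, with "p" (0 to 1); they miss things now and then, are a little off and sometimes report something else, mostly with a low value. They report only what shows in the picture. A call takes as long as a camera call.
- models.masks_of(camera, target): "mask" (384x512 bool, what is visible of it) and "rect" ([left, top, right, bottom] in pixels, round what is visible of it).
- models.place_of(camera, target): "position" ([column, row] in pixels: a listed point, or the origin of a listed thing).
The state is a dict: "clock": time; "q": joint angles; "qd": joint speeds; "effort": joint torques, N m; "eef_pos": TCP position; "ee_rot": TCP orientation; "force": force on the tool from outside, world axes, zero at the start; "moment": the same for the moment, N m; "grip_width": finger opening in mm; "grip_force": force on a finger pad.
Only numpy, scipy, OpenCV 4.12 (cv2) and the standard library are available. Lean on these libraries where they do the work, as an engineer would, in place of code of your own. Each camera call takes 0.05 s, during which the arm holds its last target. There are 200 camera calls.

## Working session

There is one attempt and no reset: what is moved stays moved. The work goes in short steps, Python scripts to look and compute and a tool call to move; the robot and the scene stay as the last step left them, time stands still between calls to the robot, and variables do not carry over. Pictures are saved under pics/ and viewed, at most 10 in all, crops included, and the job is handed in when it is done.

Besides the shell and the picture viewer there is one more tool, called after "Call:" by a JSON object that holds its "fn" and its "kwargs", one argument or row to a line. play_rows: Moves the arm, as the interface text tells. Its arguments: {"type":"object","properties":{"moves":{"type":"array"},"force":{"type":"number"}},"required":["moves"]}

```bash
mkdir -p pics
cat > h.py <<'E'
import numpy as np, cv2
from plant import readout, eyes, manip, models
def cam(n):
    m=eyes.camera_model(n); R=cv2.Rodrigues(np.array(m["rvec"],float))[0]
    return np.array(m["K"],float),R,np.array(m["tvec"],float).ravel()
def ray(n,px):
    K,R,t=cam(n); d=R.T@np.linalg.solve(K,[px[0],px[1],1]); return -R.T@t,d
def onz(n,px,z):
    c,d=ray(n,px); return c+d*(z-c[2])/d[2]
def cloud(n,dep):
    K,R,t=cam(n); v,u=np.mgrid[:384,:512]
    p=np.stack([(u-K[0,2])/K[0,0]*dep,(v-K[1,2])/K[1,1]*dep,dep],-1)
    return (p-t)@R
def proj(n,P):
    K,R,t=cam(n); q=K@(R@np.array(P,float)+t); return q[:2]/q[2]
E
python3 - <<'E'
from h import *
for n in ("top","side"):
    p,d=eyes.capture(n); cv2.imwrite(f"pics/{n}0.png",p[:,:,::-1]); np.save(f"{n}0.npy",d)
    c,_=ray(n,(256,192)); print(n,"cam",c.round(0))
    for t,z in (("trim_unit",0),("bore",80),("guard",40),("key",55),("holder",0),("holder_hole0",55),("wheel_top",47),("pointer_tip",41),("mark_tip",42),("key_tip",11)):
        r=models.place_of(n,t)
        print(t,[(round(x["p"],2),np.round(x["position"],1),onz(n,x["position"],z).round(1)) for x in r[:2]])
s=readout.observe();print({k:np.round(v,3) for k,v in s.items()}, manip.tcp_to_grasp)
E
```

```text
top cam [ 407.  -22. 1243.]
trim_unit [(0.86, array([217.2, 226. ]), array([500.8, 113.4,   0. ]))]
bore [(0.79, array([192.1, 224.5]), array([498.9, 168.8,  80. ]))]
guard [(0.68, array([193.3, 223.7]), array([504.2, 172.2,  40. ]))]
key [(0.64, array([292.1, 244.4]), array([448.3, -86.1,  55. ]))]
holder [(0.79, array([295.5, 244.2]), array([450.7, -98.2,   0. ]))]
holder_hole0 [(0.8, array([295.8, 240.9]), array([457.2, -95.8,  55. ])), (0.68, array([338.9, 270.6]), array([ 381.4, -204.1,   55. ]))]
wheel_top [(0.88, array([223.8, 224.5]), array([501.1,  91. ,  47. ]))]
pointer_tip []
mark_tip [(0.41, array([295.2, 242.6]), array([453.3, -94.9,  42. ]))]
key_tip []
side cam [293. 650. 497.]
trim_unit [(0.77, array([265.7, 265.7]), array([505. , 105.8,  -0. ]))]
bore [(0.67, array([265.3, 268. ]), array([469.3, 198.9,  80. ])), (0.62, array([256.2, 250.4]), array([501.2, 163.1,  80. ]))]
guard [(0.75, array([253.9, 267.9]), array([504.9, 163.8,  40. ]))]
key [(0.91, array([319.9, 200.4]), array([455.3, -89.8,  55. ]))]
holder [(0.68, array([316.3, 218. ]), array([461.5, -99.8,   0. ])), (0.42, array([268.9, 241.3]), array([528.8,  30.1,   0. ]))]
holder_hole0 [(0.77, array([320.8, 198.1]), array([ 456.1, -100.6,   55. ]))]
wheel_top [(0.84, array([271.6, 240.2]), array([503.1,  83.2,  47. ]))]
pointer_tip []
mark_tip []
key_tip []
{'clock': np.float64(1.1), 'q': array([-1.362,  0.615, -0.013,  1.423,  0.008,  1.103, -0.04 ]), 'qd': array([ 0.   , -0.   ,  0.   ,  0.001, -0.   , -0.001,  0.001]), 'effort': array([ 0.0000e+00, -4.5883e+01,  2.0900e-01, -1.6604e+01, -6.1000e-02,
        1.3000e-02,  0.0000e+00]), 'eef_pos': array([151.814, 631.997, 218.651]), 'ee_rot': array([-0.369, -3.12 ,  0.   ]), 'force': array([-1.   ,  0.542,  0.045]), 'moment': array([-0.033,  0.013,  0.029]), 'grip_force': np.float64(0.0), 'grip_width': np.float64(92.734)} 18.8
```

View pics/top0.png

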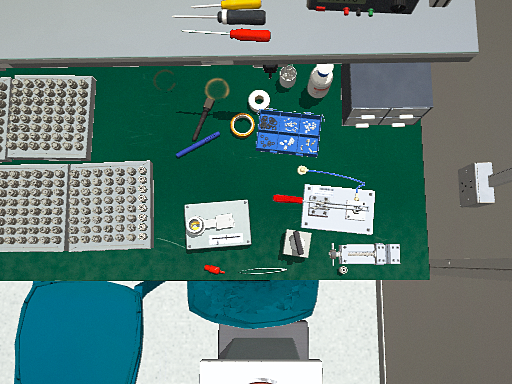

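View pics/side0.png

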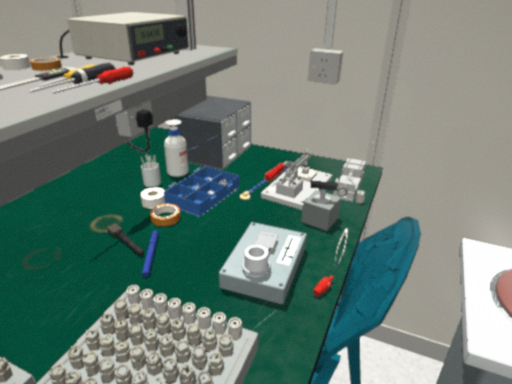

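The top view shows the unit at about (217,225) and the key in its holder at (295,243). The red toggle handle is at (287,198). I'll refine these with depth and enlarged crops.

Run:
```python
from h import *
T=cv2.imread("pics/top0.png");S=cv2.imread("pics/side0.png")
a=cv2.resize(T[190:285,175:315],None,fx=5,fy=5,interpolation=3)[:, :700]
b=cv2.resize(S[170:305,215:345],None,fx=4,fy=4,interpolation=3)
cv2.imwrite("pics/ctop.png",a);cv2.imwrite("pics/cside.png",b)
for n in("top","side"):
    P=cloud(n,np.load(f"{n}0.npy")); x,y,z=P[...,0],P[...,1],P[...,2]
    def sel(xa,xb,ya,yb,za,zb): return P[(x>xa)&(x<xb)&(y>ya)&(y<yb)&(z>za)&(z<zb)]
    for nm,b in (("case",(400,600,0,250,32,44)),("boss",(440,560,120,220,72,86)),("holder",(400,510,-160,-40,48,60)),("bar",(400,510,-160,-40,88,112)),("guard",(440,560,40,200,48,60)),("toggle",(420,620,-160,0,105,135))):
        q=sel(*b)
        if len(q)<4: print(n,nm,len(q));continue
        r=cv2.minAreaRect(q[:,:2].astype(np.float32))
        print(n,nm,len(q),"mean",q.mean(0).round(1),"min",q.min(0).round(0),"max",q.max(0).round(0),"rect",np.round(r[0],1),np.round(r[1],1),round(r[2],1))
```

```text
top case 2195 mean [502.4 103.8  39.7] min [438.  20.  32.] max [569. 196.  44.] rect [503.6 109.3] [120.  170.2] 4.3
top boss 110 mean [499.2 163.6  79.2] min [480. 144.  72.] max [518. 182.  85.] rect [499.2 163.1] [38.7 38.6] 0.1
top holder 464 mean [451.3 -98.   55.4] min [ 416. -135.   49.] max [488. -62.  60.] rect [451.9 -98.8] [63.9 64.1] 80.6
top bar 141 mean [451.8 -98.4  98.5] min [ 423. -111.   89.] max [480. -86. 104.] rect [451.9 -98.7] [59.1 14.1] 12.4
top guard 442 mean [505.5 116.6  52.9] min [474.  67.  48.] max [530. 190.  60.] rect [501.5 128.1] [ 50.4 122.8] 4.0
top toggle 258 mean [557.3 -81.1 118.1] min [ 547. -157.  105.] max [571. -37. 126.] rect [555.5 -96.7] [120.4  19.5] 82.9
side case 2867 mean [496.9 125.1  39.5] min [439.  25.  32.] max [569. 203.  44.] rect [504.3 113.5] [119.9 172.8] 4.3
side boss 265 mean [499.  170.1  77.6] min [480. 148.  72.] max [519. 188.  82.] rect [499.6 168.6] [39.2 39.7] 55.4
side holder 477 mean [451.  -87.7  54.6] min [ 416. -132.   48.] max [489. -57.  59.] rect [452.7 -94.9] [69.1 65.4] 81.0
side bar 183 mean [451.8 -91.3  95.3] min [ 423. -108.   88.] max [483. -82. 101.] rect [452.2 -93.7] [59.3 15.9] 14.9
side guard 506 mean [503.2 134.3  53.3] min [475.  70.  49.] max [532. 194.  60.] rect [504.6 132.7] [ 49.3 123.8] 7.6
side toggle 211 mean [556.3 -68.9 115.8] min [ 548. -149.  105.] max [571. -32. 124.] rect [554.4 -89.9] [117.6  18.4] 81.4
```

View pics/ctop.png

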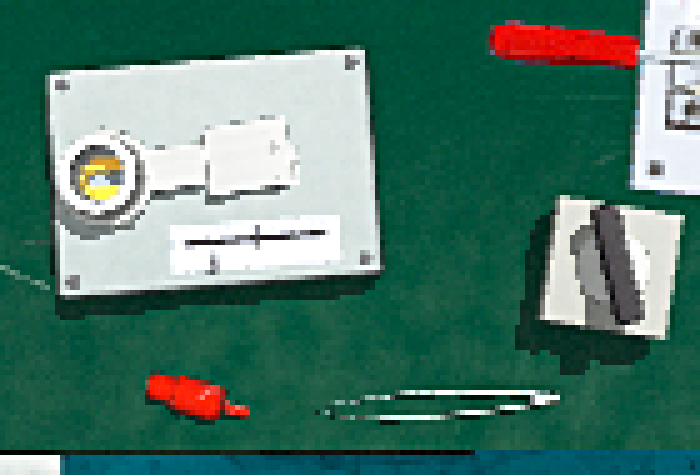

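View pics/cside.png

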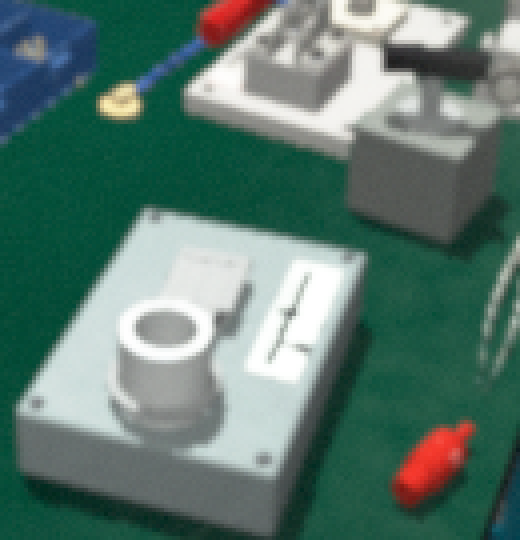

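Both cameras agree on the relative layout: bore minus key is about (47.4, 262) mm. They disagree by about 4.5 mm in absolute y, so I'll use the mean: key at (452, -96), bar at +13°, bore at (500, 166), unit yaw 4.3°. The crops show the guard over the wheel and the mark about 12 mm to the left of the pointer. I'm going above the key.

Call:
{"fn": "play_rows", "kwargs": {
  "moves": [0.03, -0.028, 0, 0, 0, 0.046, 0, 0.03, -0.028, 0, 0, 0, 0.046, 0, 0.03, -0.028, 0, 0, 0, 0.046, 0, 0.03, -0.028, 0, 0, 0, 0.046, 0, 0.03, -0.028, 0, 0, 0, 0.046, 0, 0.03, -0.028, 0, 0, 0, 0.046, 0, 0.03, -0.028, 0, 0, 0, 0.046, 0, 0.03, -0.028, 0, 0, 0, 0.046, 0, 0.03, -0.028, 0, 0, 0, 0.046, 0, 0.03, -0.028, 0, 0, 0, 0.046, 0, 0, -0.04, 0, 0, 0, 0, 0, 0, -0.04, 0, 0, 0, 0, 0, 0, -0.04, 0, 0, 0, 0, 0, 0, -0.04, 0, 0, 0, 0, 0, 0, -0.04, 0, 0, 0, 0, 0, 0, -0.04, 0, 0, 0, 0, 0, 0, -0.04, 0, 0, 0, 0, 0, 0, -0.04, 0, 0, 0, 0, 0, 0, -0.04, 0, 0, 0, 0, 0, 0, -0.04, 0, 0, 0, 0, 0],
  "force": 6
}}

```text
clock: 3.1
eef_pos: [451.9, -49.6, 219.0]
ee_rot: [-0.351, 3.121, -0.0]
force: [0.7, 0.8, 0.7]
grip_width: 93.2
grip_force: 0.0
```

Call:
{"fn": "play_rows", "kwargs": {
  "moves": [0, -0.0232, 0, 0, 0, 0, 0, 0, -0.0232, 0, 0, 0, 0, 0, 0, 0, -0.03, 0, 0, 0, 0, 0, 0, -0.03, 0, 0, 0, 0, 0, 0, -0.03, 0, 0, 0, 0, 0, 0, -0.03, 0, 0, 0, 0, 0, 0, -0.0265, 0, 0, 0, 0, 0, 0, 0, 0, 0, 0, 0.5, 0, 0, 0, 0, 0, 0, 0.7, 0, 0, 0, 0, 0, 0, 0.8, 0, 0, 0, 0, 0, 0, 0.9, 0, 0, 0, 0, 0, 0, 1, 0, 0, 0, 0, 0, 0, 1, 0, 0, 0, 0, 0, 0, 1, 0, 0, 0, 0, 0, 0, 1],
  "force": 6
}}

```text
clock: 4.6
eef_pos: [451.9, -94.4, 72.3]
ee_rot: [-0.351, 3.122, -0.0]
force: [0.7, 0.3, 0.3]
grip_width: 33.6
grip_force: 0.0
```

Call:
{"fn": "play_rows", "kwargs": {
  "moves": [0, -0.0015, 0, 0, 0, 0, 1, 0, 0, 0, 0, 0, 0, 1, 0, 0, 0, 0, 0, 0, 1, 0, 0, 0, 0, 0, 0, 1, 0, 0, 0, 0, 0, 0, 1, 0, 0, 0, 0, 0, 0, 1],
  "force": 6
}}

```text
clock: 5.2
eef_pos: [451.8, -95.9, 72.1]
ee_rot: [0.351, -3.122, -0.0]
force: [-0.7, -0.1, -1.0]
grip_width: 14.3
grip_force: 6.0
```

Call:
{"fn": "play_rows", "kwargs": {
  "moves": [0, 0, 0, 0, 0, 0, 1, 0, 0, 0, 0, 0, 0, 1, 0, 0, 0, 0, 0, 0, 1, 0, 0, 0.005, 0, 0, 0, 1, 0, 0, 0.01, 0, 0, 0, 1, 0, 0, 0.015, 0, 0, 0, 1, 0, 0, 0.02, 0, 0, 0, 1, 0, 0, 0.02, 0, 0, 0, 1, 0, 0, 0.02, 0, 0, 0, 1, 0, 0, 0.02, 0, 0, 0, 1, 0, 0, 0, 0, 0, 0, 1],
  "force": 50
}}

```text
clock: 6.3
eef_pos: [453.6, -96.2, 185.1]
ee_rot: [-0.351, 3.115, -0.003]
force: [1.0, 0.3, -0.4]
grip_width: 13.7
grip_force: 50.0
```

Run:
```python
from h import *
p,d=eyes.capture("top"); a=p[210:240,178:208,::-1]
s,d=eyes.capture("side"); b=s[110:230,250:370,::-1]
im=np.hstack([cv2.resize(a,(390,390),interpolation=2),cv2.resize(b,(390,390),interpolation=2)])
cv2.imwrite("pics/bore1.png",im)
for n in ("top","side"):
    for t in("key","key_tip"): print(n,t,[(round(x["p"],2),np.round(x["position"],1)) for x in models.place_of(n,t)[:2]])
    print(n,proj(n,[452,-96,155]),proj(n,[452,-96,111]), proj(n,[500,166,80]),proj(n,[500,166,50]))
```

```text
top key [(0.47, array([191. , 222.6])), (0.23, array([225.2, 219.7]))]
top key_tip [(0.55, array([339.6, 267.3])), (0.22, array([192. , 222.4]))]
top [298.53918517 241.29299385] [297.33245519 242.04562725] [193.19842643 224.0780263 ] [195.03606474 224.9863065 ]
side key [(0.95, array([322.8, 157.1]))]
side key_tip [(0.78, array([322.4, 171.7]))]
side [326.48900916 159.08685966] [324.46708008 177.41967153] [256.16144124 251.53303841] [255.97490905 265.03221894]
```

View pics/bore1.png

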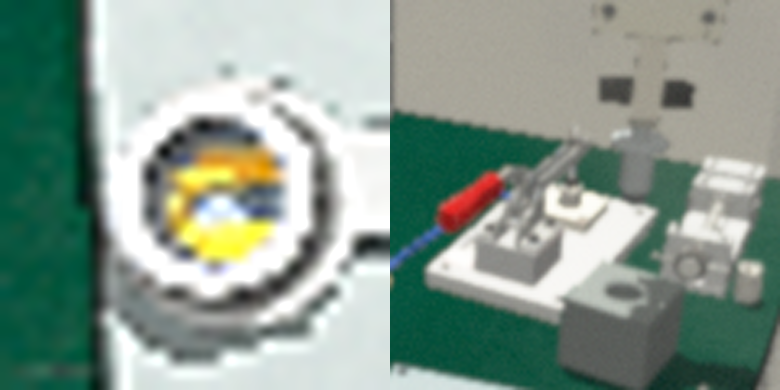

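The right crop shows the key hanging straight in the gripper. In the left crop the screw slot runs almost horizontally, so along world y at about 90–95°. I'm carrying the key over the bore and turning it by -1.75 rad.

Call:
{"fn": "play_rows", "kwargs": {
  "moves": [0.0035, 0.02, 0, 0, 0, -0.135, 1, 0.0035, 0.02, 0, 0, 0, -0.135, 1, 0.0035, 0.02, 0, 0, 0, -0.135, 1, 0.0035, 0.02, 0, 0, 0, -0.135, 1, 0.0035, 0.02, 0, 0, 0, -0.135, 1, 0.0035, 0.02, 0, 0, 0, -0.135, 1, 0.0035, 0.02, 0, 0, 0, -0.135, 1, 0.0035, 0.02, 0, 0, 0, -0.135, 1, 0.0035, 0.02, 0, 0, 0, -0.135, 1, 0.0035, 0.02, 0, 0, 0, -0.135, 1, 0.0035, 0.02, 0, 0, 0, -0.135, 1, 0.0035, 0.02, 0, 0, 0, -0.135, 1, 0.0055, 0.022, 0, 0, 0, -0.13, 1, 0, 0, 0, 0, 0, 0, 1, 0, 0, 0, 0, 0, 0, 1]
}}

```text
clock: 8.1
eef_pos: [498.7, 166.1, 181.2]
ee_rot: [-2.167, -2.274, 0.004]
force: [-1.0, 0.5, -1.6]
grip_width: 13.8
grip_force: 50.0
```

Run:
```python
from h import *
p,d=eyes.capture("side"); cv2.imwrite("pics/x.png",cv2.resize(p[150:310,190:350,::-1],(560,560),interpolation=2))
P=cloud("side",d); x,y,z=P[...,0],P[...,1],P[...,2]
for nm,(za,zb) in (("shank",(128,158)),("boss",(60,80))):
    q=P[(abs(x-500)<35)&(abs(y-168)<40)&(z>za)&(z<zb)]; print(nm,len(q),q.min(0).round(0),q.max(0).round(0),np.median(q,0).round(1))
    c=np.argwhere((abs(x-500)<35)&(abs(y-168)<40)&(z>za)&(z<zb)); print(c.min(0),c.max(0))
for t in("key","key_tip","bore"): print(t,[(round(a["p"],2),np.round(a["position"],1)) for a in models.place_of("side",t)[:2]])
s=readout.observe(); e=s["eef_pos"]; print(e,s["ee_rot"],proj("side",[e[0],e[1],e[2]-61]),proj("side",[e[0],e[1],80]))
```

```text
shank 178 [487. 159. 128.] [508. 178. 158.] [495.  174.7 145. ]
[216 251] [232 264]
boss 418 [480. 148.  60.] [519. 189.  80.] [499.4 174.   72.7]
[245 244] [268 267]
key [(0.73, array([167.4, 216.8])), (0.61, array([258.1, 207.8]))]
key_tip [(0.73, array([256.9, 234.7])), (0.56, array([252.5, 248.8]))]
bore [(0.87, array([252.9, 252.2]))]
[499.13702412 164.59984217 182.03375352] [-2.17260487e+00 -2.26918543e+00  1.33409340e-03] [257.23709287 231.75151127] [256.94410016 251.19926947]
```

View pics/x.png

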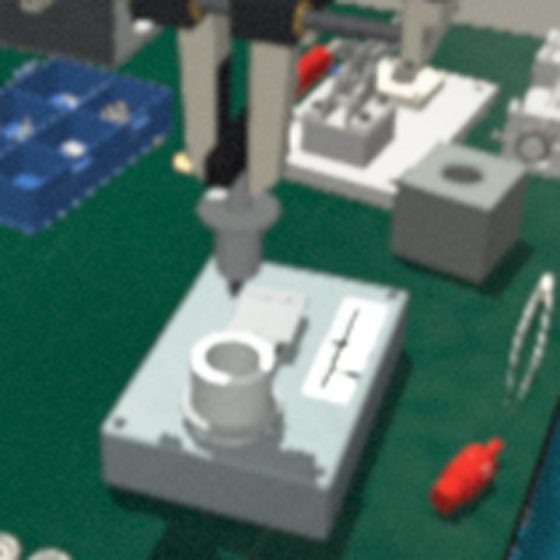

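The side view shows the key upright above the boss, at about (238,290) in the crop, and slightly low in x (1–2 mm). I'll correct that and descend.

Call:
{"fn": "play_rows", "kwargs": {
  "moves": [0.0015, 0.001, 0, 0, 0, 0, 1, 0, 0, -0.015, 0, 0, 0, 1, 0, 0, -0.015, 0, 0, 0, 1, 0, 0, -0.01, 0, 0, 0, 1, 0, 0, -0.005, 0, 0, 0, 1, 0, 0, -0.005, 0, 0, 0, 1, 0, 0, -0.005, 0, 0, 0, 1, 0, 0, 0, 0, 0, 0, 1, 0, 0, 0, 0, 0, 0, 1, 0, 0, 0, 0, 0, 0, 1]
}}

```text
clock: 9.3
eef_pos: [501.1, 167.2, 127.5]
ee_rot: [2.171, 2.271, 0.001]
force: [0.5, 0.0, -1.1]
grip_width: 13.8
grip_force: 50.0
```

Call:
{"fn": "play_rows", "kwargs": {
  "moves": [0, 0, -0.004, 0, 0, 0, 1, 0, 0, -0.004, 0, 0, 0, 1, 0, 0, -0.004, 0, 0, 0, 1, 0, 0, -0.002, 0, 0, 0, 1, 0, 0, -0.002, 0, 0, 0, 1, 0, 0, -0.002, 0, 0, 0, 1, 0, 0, -0.001, 0, 0, 0, 1, 0, 0, 0, 0, 0, 0, 1]
}}

```text
clock: 10.1
eef_pos: [500.8, 167.1, 108.0]
ee_rot: [-2.171, -2.271, 0.0]
force: [-0.8, -0.2, -0.7]
grip_width: 13.6
grip_force: 50.0
```

Call:
{"fn": "play_rows", "kwargs": {
  "moves": [0, 0, -0.001, 0, 0, 0, 1, 0, 0, -0.001, 0, 0, 0, 1, 0, 0, -0.001, 0, 0, 0, 1, 0, 0, -0.001, 0, 0, 0, 1, 0, 0, -0.001, 0, 0, 0, 1, 0, 0, 0, 0, 0, 0, 1]
}}

```text
clock: 10.7
eef_pos: [500.7, 167.1, 103.0]
ee_rot: [-2.171, -2.271, 0.0]
force: [-0.8, 0.3, -0.7]
grip_width: 13.8
grip_force: 50.0
```

The tip is about 8 mm below the head's top with no force, so the blade is in the slot. I'm turning anticlockwise.

Call:
{"fn": "play_rows", "kwargs": {
  "moves": [0, 0, 0, 0, 0, 0.09, 1, 0, 0, 0, 0, 0, 0.09, 1, 0, 0, 0, 0, 0, 0.09, 1, 0, 0, 0, 0, 0, 0.09, 1, 0, 0, 0, 0, 0, 0.09, 1, 0, 0, 0, 0, 0, 0.09, 1, 0, 0, 0, 0, 0, 0.09, 1, 0, 0, 0, 0, 0, 0.09, 1, 0, 0, 0, 0, 0, 0.09, 1, 0, 0, 0, 0, 0, 0.09, 1, 0, 0, 0, 0, 0, 0.09, 1, 0, 0, 0, 0, 0, 0.09, 1, 0, 0, 0, 0, 0, 0, 1]
}}

```text
clock: 12.0
eef_pos: [500.3, 166.4, 103.1]
ee_rot: [-0.696, -3.062, 0.001]
force: [-2.1, -0.8, 0.1]
grip_width: 13.6
grip_force: 50.0
```

```bash
cat > g.py <<'E'
from h import *
s=readout.observe(); print(s["eef_pos"].round(1),s["ee_rot"].round(3),s["force"].round(1),s["moment"].round(2))
p,d=eyes.capture("side"); P=cloud("side",d); x,y,z=P[...,0],P[...,1],P[...,2]
r=np.hypot(x-500,y-168); q=P[(z>46.5)&(z<56)&(r>28)&(r<110)]
a=np.arctan2(q[:,1]-168,q[:,0]-500); print(len(q),"arm world deg pct",np.degrees(np.percentile(a,[10,50,90])).round(1))
cv2.imwrite("pics/g.png",cv2.resize(p[150:310,190:350,::-1],(560,560),interpolation=2))
E
python3 g.py
```

```text
[500.3 166.4 103.1] [-6.960e-01 -3.062e+00  1.000e-03] [-2.1 -0.8  0.1] [-0.19  0.21 -0.15]
84 arm world deg pct [-94.5 -90.2 -86. ]
```

Call:
{"fn": "play_rows", "kwargs": {
  "moves": [0, 0, 0, 0, 0, 0.08, 1, 0, 0, 0, 0, 0, 0.08, 1, 0, 0, 0, 0, 0, 0.08, 1, 0, 0, 0, 0, 0, 0.08, 1, 0, 0, 0, 0, 0, 0.08, 1, 0, 0, 0, 0, 0, 0.08, 1, 0, 0, 0, 0, 0, 0.08, 1, 0, 0, 0, 0, 0, 0, 1]
}}

```text
clock: 12.85
eef_pos: [500.4, 166.3, 103.0]
ee_rot: [0.175, -3.135, 0.002]
force: [-1.7, -1.7, 0.9]
grip_width: 13.6
grip_force: 50.0
```

```bash
python3 g.py
```

```text
[500.4 166.3 103. ] [ 1.750e-01 -3.135e+00  2.000e-03] [-1.7 -1.7  0.9] [-0.39  0.29 -0.17]
177 arm world deg pct [-52.8 -43.  -36.1]
```

View pics/g.png

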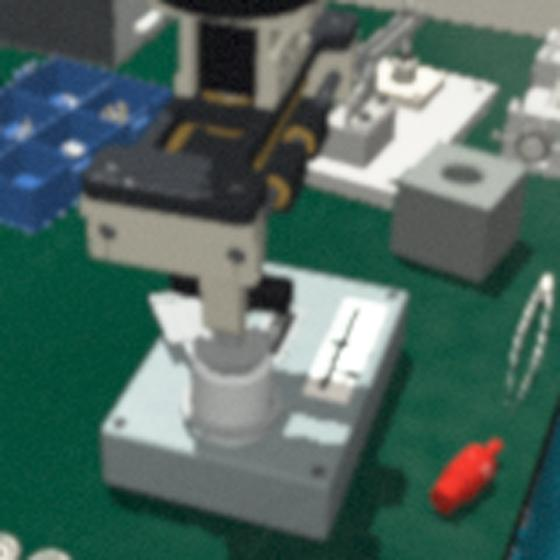

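The guard is following the key and stands at about -43°, its plate at (170,320) in the crop. I'll keep turning.

Call:
{"fn": "play_rows", "kwargs": {
  "moves": [0, 0, 0, 0, 0, 0.07, 1, 0, 0, 0, 0, 0, 0.07, 1, 0, 0, 0, 0, 0, 0.07, 1, 0, 0, 0, 0, 0, 0.07, 1, 0, 0, 0, 0, 0, 0.07, 1, 0, 0, 0, 0, 0, 0.07, 1, 0, 0, 0, 0, 0, 0.05, 1, 0, 0, 0, 0, 0, 0, 1]
}}

```text
clock: 13.7
eef_pos: [500.5, 166.3, 103.0]
ee_rot: [0.9, -3.009, 0.001]
force: [-1.2, -1.7, 0.6]
grip_width: 13.5
grip_force: 50.0
```

```bash
python3 g.py
```

```text
[500.5 166.3 103. ] [ 9.000e-01 -3.009e+00  1.000e-03] [-1.2 -1.7  0.6] [-0.53  0.41 -0.1 ]
392 arm world deg pct [-33.8 -20.6 -10.4]
```

Call:
{"fn": "play_rows", "kwargs": {
  "moves": [0, 0, 0, 0, 0, 0.04, 1, 0, 0, 0, 0, 0, 0.04, 1, 0, 0, 0, 0, 0, 0.04, 1, 0, 0, 0, 0, 0, 0, 1]
}}

```text
clock: 14.15
eef_pos: [500.6, 166.4, 103.0]
ee_rot: [1.079, -2.949, 0.001]
force: [-2.0, -2.7, 0.4]
grip_width: 13.5
grip_force: 50.0
```

```bash
python3 g.py
```

```text
[500.6 166.4 103. ] [ 1.079e+00 -2.949e+00  1.000e-03] [-2.  -2.7  0.4] [-0.58  0.37 -0.15]
415 arm world deg pct [-26.8 -14.8  -2.9]
```

Guard at about 1.25 rad or more. I'll nudge it a little further, ease the load, and lift out.

Call:
{"fn": "play_rows", "kwargs": {
  "moves": [0, 0, 0, 0, 0, 0.05, 1, 0, 0, 0, 0, 0, -0.075, 1, 0, 0, 0, 0, 0, -0.075, 1, 0, 0, 0.002, 0, 0, 0, 1, 0, 0, 0.005, 0, 0, 0, 1, 0, 0, 0.005, 0, 0, 0, 1, 0, 0, 0.01, 0, 0, 0, 1, 0, 0, 0.01, 0, 0, 0, 1, 0, 0, 0.015, 0, 0, 0, 1, 0, 0, 0.015, 0, 0, 0, 1, 0, 0, 0.02, 0, 0, 0, 1, 0, 0, 0, 0, 0, 0, 1, 0, 0, 0, 0, 0, 0, 1]
}}

```text
clock: 15.5
eef_pos: [501.0, 167.3, 185.6]
ee_rot: [-0.935, 2.998, 0.0]
force: [-0.3, -0.2, -1.3]
grip_width: 13.5
grip_force: 50.0
```

```bash
python3 g.py
```

```text
[501.  167.3 185.6] [-0.935  2.998  0.   ] [-0.3 -0.2 -1.3] [0.01 0.01 0.03]
411 arm world deg pct [-24.1 -11.5  -0.8]
```

View pics/g.png

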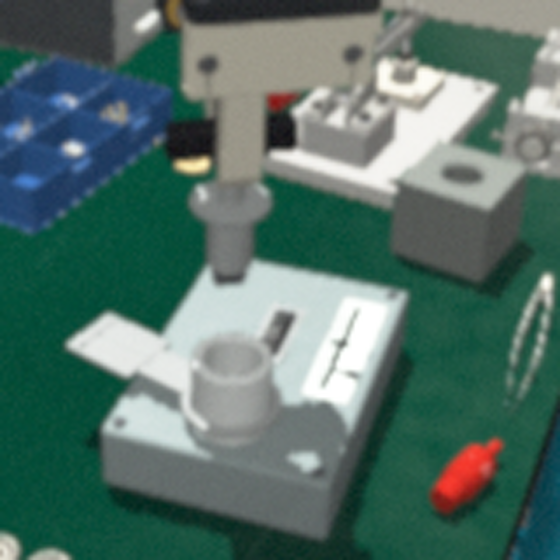

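The guard is swung clear and the thumbwheel at about (280,330) in the crop is exposed. I'm carrying the key back to the holder.

Call:
{"fn": "play_rows", "kwargs": {
  "moves": [-0.0035, -0.0188, 0, 0, 0, -0.027, 1, -0.0035, -0.0188, 0, 0, 0, -0.027, 1, -0.0035, -0.0188, 0, 0, 0, -0.027, 1, -0.0035, -0.0188, 0, 0, 0, -0.027, 1, -0.0035, -0.0188, 0, 0, 0, -0.027, 1, -0.0035, -0.0188, 0, 0, 0, -0.027, 1, -0.0035, -0.0188, 0, 0, 0, -0.027, 1, -0.0035, -0.0188, 0, 0, 0, -0.027, 1, -0.0035, -0.0188, 0, 0, 0, -0.027, 1, -0.0035, -0.0188, 0, 0, 0, -0.027, 1, -0.0035, -0.0188, 0, 0, 0, -0.027, 1, -0.0035, -0.0188, 0, 0, 0, -0.027, 1, -0.0035, -0.0188, 0, 0, 0, -0.027, 1, -0.0035, -0.0188, 0, 0, 0, -0.027, 1, 0, 0, 0, 0, 0, 0, 1, 0, 0, 0, 0, 0, 0, 1, 0, 0, 0, 0, 0, 0, 1, 0, 0, 0, 0, 0, 0, 1]
}}

```text
clock: 17.35
eef_pos: [451.9, -95.1, 185.1]
ee_rot: [0.358, -3.121, -0.001]
force: [0.0, 0.0, -2.1]
grip_width: 13.7
grip_force: 50.0
```

Run:
```python
from h import *
p,d=eyes.capture("side")
for t in("key","key_tip"): print(t,[(round(a["p"],2),np.round(a["position"],1)) for a in models.place_of("side",t)[:2]])
e=readout.observe()["eef_pos"];print(e,proj("side",[452,-96,e[2]-17]),proj("side",[452,-96,e[2]-61]))
```

```text
key [(0.8, array([324.6, 151.6])), (0.68, array([327.1, 172.9]))]
key_tip [(0.6, array([321.9, 172.3]))]
[451.93474904 -95.41957914 185.121071  ] [327.11269944 153.43186572] [325.05911013 172.05174065]
```

Call:
{"fn": "play_rows", "kwargs": {
  "moves": [0, -0.0005, -0.015, 0, 0, 0, 1, 0, 0, -0.015, 0, 0, 0, 1, 0, 0, -0.015, 0, 0, 0, 1, 0, 0, -0.015, 0, 0, 0, 1, 0, 0, -0.005, 0, 0, 0, 1, 0, 0, -0.005, 0, 0, 0, 1, 0, 0, -0.005, 0, 0, 0, 1, 0, 0, -0.005, 0, 0, 0, 1, 0, 0, -0.004, 0, 0, 0, 1, 0, 0, -0.003, 0, 0, 0, 1, 0, 0, -0.003, 0, 0, 0, 1, 0, 0, 0, 0, 0, 0, 1]
}}

```text
clock: 18.7
eef_pos: [451.6, -96.6, 94.8]
ee_rot: [0.355, -3.121, -0.0]
force: [-0.4, -0.4, -1.3]
grip_width: 13.3
grip_force: 50.0
```

Call:
{"fn": "play_rows", "kwargs": {
  "moves": [0, 0, -0.004, 0, 0, 0, 1, 0, 0, -0.004, 0, 0, 0, 1, 0, 0, -0.004, 0, 0, 0, 1, 0, 0, -0.004, 0, 0, 0, 1, 0, 0, -0.003, 0, 0, 0, 1, 0, 0, -0.002, 0, 0, 0, 1, 0, 0, -0.001, 0, 0, 0, 1, 0, 0, 0, 0, 0, 0, 1, 0, 0, 0, 0, 0, 0, 1]
}}

```text
clock: 19.6
eef_pos: [451.9, -96.6, 73.2]
ee_rot: [-0.355, 3.121, -0.0]
force: [0.6, 0.6, -1.1]
grip_width: 13.4
grip_force: 50.0
```

Call:
{"fn": "play_rows", "kwargs": {
  "moves": [0, 0, 0, 0, 0, 0, 0.7, 0, 0, 0, 0, 0, 0, 0.4, 0, 0, 0, 0, 0, 0, 0.3, 0, 0, 0, 0, 0, 0, 0.3, 0, 0, 0, 0, 0, 0, 0.3, 0, 0, 0.005, 0, 0, 0, 0.3, 0, 0, 0.015, 0, 0, 0, 0.3, 0, 0, 0.03, 0, 0, 0, 0.3, 0, 0, 0.03, 0, 0, 0, 0.3, 0, 0, 0.03, 0, 0, 0, 0.6, 0, 0, 0, 0, 0, 0, 1],
  "force": 20
}}

```text
clock: 20.7
eef_pos: [454.5, -97.0, 187.0]
ee_rot: [-0.353, 3.113, -0.004]
force: [-0.1, 0.7, -0.0]
grip_width: 53.6
grip_force: 0.0
```

```bash
cat > w.py <<'E'
from h import *
import sys
for n in ("top","side"):
    p,d=eyes.capture(n)
    for t,z in (("wheel_top",47),("pointer_tip",41.5),("mark_tip",42),("key",55),("holder_hole0",55)):
        print(n,t,[(round(x["p"],2),np.round(x["position"],1),onz(n,x["position"],z).round(1)) for x in models.place_of(n,t)[:2]])
    if n=="top": a=cv2.resize(p[205:253,200:256,::-1],(420,360),interpolation=2)
    else: b=cv2.resize(p[195:290,250:325,::-1],(300,380),interpolation=2)[:360]
    P=cloud(n,d); x,y,z=P[...,0],P[...,1],P[...,2]
    q=P[(abs(x-452)<45)&(abs(y+97)<45)&(z>84)&(z<112)]
    if len(q)>5: print(n,"bar",len(q),q.mean(0).round(1),q.max(0).round(0))
    q=P[(abs(x-504)<25)&(abs(y-90)<30)&(z>42)&(z<50)]
    if len(q)>2: print(n,"wheel",len(q),q.mean(0).round(1),q.min(0).round(0),q.max(0).round(0))
cv2.imwrite(sys.argv[1],np.hstack([a,b]))
E
python3 w.py pics/w1.png
```

```text
top wheel_top [(0.61, array([221.7, 223.7]), array([503.2,  96.5,  47. ]))]
top pointer_tip []
top mark_tip []
top key [(0.51, array([190.7, 220. ]), array([512.7, 176.8,  55. ]))]
top holder_hole0 []
top wheel 125 [501.9  89.7  43.9] [479.  62.  42.] [529. 120.  49.]
side wheel_top [(0.89, array([271.2, 243.7]), array([499.7,  93.9,  47. ]))]
side pointer_tip []
side mark_tip []
side key [(0.83, array([319.6, 202. ]), array([454. , -82.8,  55. ]))]
side holder_hole0 [(0.83, array([319.7, 194.3]), array([ 463.1, -116.5,   55. ]))]
side bar 220 [451.6 -90.5  93.8] [483. -81. 100.]
side wheel 44 [505.5  96.2  45.3] [501.  81.  42.] [510. 107.  48.]
```

View pics/w1.png

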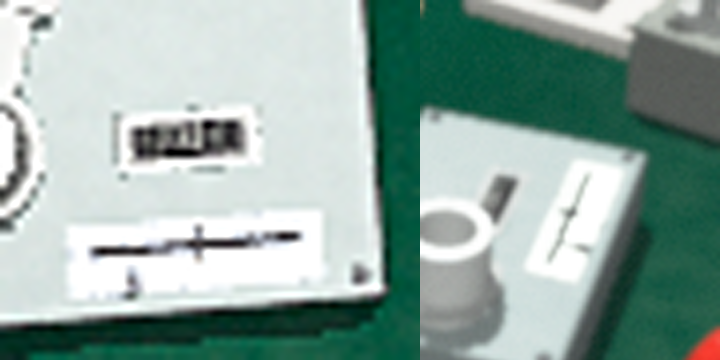

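The key is hung (bar top at z about 99–100). In the top crop the wheel is at (188,139), the pointer at (199,243), and the mark line at (131,270). That puts the pointer about 25 mm short, so about 27 mm of rim travel. I'm going over the wheel with closed fingers.

Call:
{"fn": "play_rows", "kwargs": {
  "moves": [0.0038, 0.013, 0, 0, 0, -0.123, 1, 0.0038, 0.013, 0, 0, 0, -0.123, 1, 0.0038, 0.013, 0, 0, 0, -0.123, 1, 0.0038, 0.013, 0, 0, 0, -0.123, 1, 0.0038, 0.013, 0, 0, 0, -0.123, 1, 0.0038, 0.013, 0, 0, 0, -0.123, 1, 0.0038, 0.013, 0, 0, 0, -0.123, 1, 0.0038, 0.013, 0, 0, 0, -0.123, 1, 0.0038, 0.013, 0, 0, 0, -0.123, 1, 0.0038, 0.013, 0, 0, 0, -0.123, 1, 0.0038, 0.013, 0, 0, 0, -0.123, 1, 0.0038, 0.013, 0, 0, 0, -0.123, 1, 0.0038, 0.013, 0, 0, 0, -0.123, 1, 0.0038, 0.013, 0, 0, 0, -0.123, 1, 0, 0, -0.04, 0, 0, 0, 1, 0, 0, -0.04, 0, 0, 0, 1, 0, 0, -0.03, 0, 0, 0, 1, 0, 0, -0.01, 0, 0, 0, 1, 0, 0, 0, 0, 0, 0, 1, 0, 0, 0, 0, 0, 0, 1]
}}

```text
clock: 23.3
eef_pos: [506.1, 85.4, 64.2]
ee_rot: [2.136, 2.302, 0.003]
force: [-0.1, -0.4, -0.5]
grip_width: 0.4
grip_force: 0.0
```

Run:
```python
from h import *
s=readout.observe(); e=s["eef_pos"]; print(e,s["ee_rot"],s["grip_width"])
p,d=eyes.capture("side"); a=p[195:285,225:325,::-1].copy()
cv2.imwrite("pics/f1.png",cv2.resize(a,(600,540),interpolation=2)); print(proj("side",e),proj("side",[505.5,92,47]))
```

```text
[506.08986667  85.42394843  64.15925269] [2.13592021 2.30208981 0.00265151] 0.3981534707827055
[270.00800533 233.21054342] [268.76660098 242.38718579]
```

View pics/f1.png

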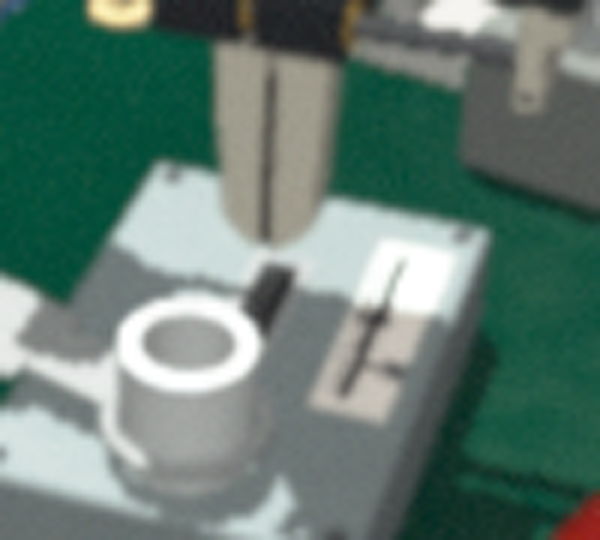

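The fingertip at (268,243) in the crop lines up with the wheel at (270,297), which wants x about 2.5 mm less. I'll correct and descend gently.

Call:
{"fn": "play_rows", "kwargs": {
  "moves": [-0.0025, 0, -0.004, 0, 0, 0, 1, 0, 0, -0.004, 0, 0, 0, 1, 0, 0, -0.004, 0, 0, 0, 1, 0, 0, -0.003, 0, 0, 0, 1, 0, 0, -0.001, 0, 0, 0, 1, 0, 0, 0, 0, 0, 0, 1]
}}

```text
clock: 23.95
eef_pos: [502.4, 85.4, 47.3]
ee_rot: [-2.136, -2.303, 0.0]
force: [-0.9, 0.9, 2.2]
grip_width: 0.3
grip_force: 1.1
```

Call:
{"fn": "play_rows", "kwargs": {
  "moves": [0, 0, -0.0005, 0, 0, 0, 1, -0.0001, 0.0015, 0, 0, 0, 0, 1, -0.0001, 0.0015, 0, 0, 0, 0, 1, -0.0001, 0.0015, 0, 0, 0, 0, 1, -0.0001, 0.0015, 0, 0, 0, 0, 1, -0.0001, 0.0015, 0, 0, 0, 0, 1, -0.0001, 0.0015, 0, 0, 0, 0, 1, -0.0001, 0.0015, 0, 0, 0, 0, 1, -0.0001, 0.0015, 0, 0, 0, 0, 1, 0, 0, 0, 0, 0, 0, 1]
}}

```text
clock: 24.95
eef_pos: [501.5, 97.3, 47.1]
ee_rot: [-2.136, -2.303, 0.0]
force: [-1.3, -0.7, 5.6]
grip_width: 0.5
grip_force: 3.0
```

```bash
cat > m.py <<'E'
from h import *
import sys
s=readout.observe(); print(s["eef_pos"].round(1),s["force"].round(1))
A=[]
for n,z in (("top",41),("side",41)):
    ims=[eyes.capture(n)[0].astype(float) for _ in range(3)]
    g=cv2.cvtColor(np.mean(ims,0).astype(np.uint8),cv2.COLOR_RGB2GRAY)
    # rectify the scale region in the case frame: 6 px/mm; u = -y (right), v = -x (down)
    C=np.array([504.,111.4]); yw=np.radians(4.3); ex=np.array([np.cos(yw),np.sin(yw)]); ey=np.array([-ex[1],ex[0]])
    cs=[(-25,50),(-25,-50),(-65,-50),(-65,50)]
    src=np.float32([proj(n,[*(C+a*ex+b*ey),41]) for a,b in cs])
    H=cv2.getPerspectiveTransform(src,np.float32([(0,0),(700,0),(700,280),(0,280)]))
    A.append(cv2.warpPerspective(g,H,(700,280),flags=cv2.INTER_CUBIC))
cv2.imwrite(sys.argv[1],np.vstack(A))
E
python3 m.py pics/m1.png
```

```text
[501.5  97.3  47.1] [-1.3 -0.7  5.6]
```

View pics/m1.png

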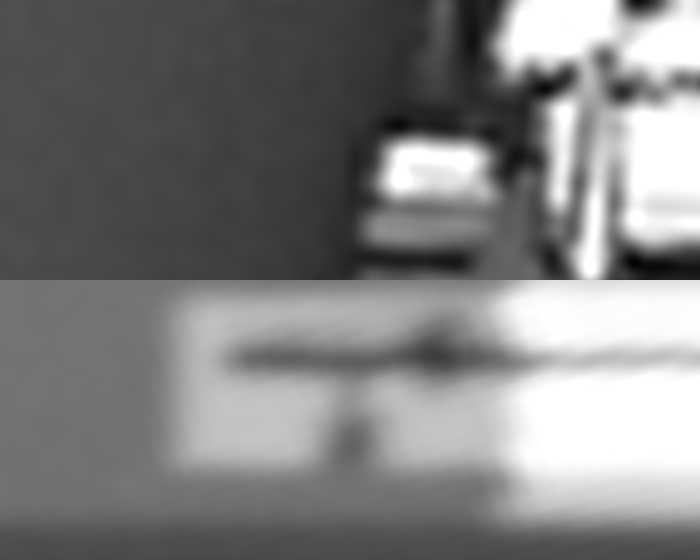

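The side strip shows the pointer at column 437 and the mark at 352 (7 px/mm), so about 12–14 mm remain and there's no slip. I've now viewed 11 pictures, one over the limit, so from here I measure numerically only. Next is a second stroke of 11 mm, then I'll clear away and measure from the top.

Call:
{"fn": "play_rows", "kwargs": {
  "moves": [0, 0, 0.005, 0, 0, 0, 1, 0.0008, -0.012, 0, 0, 0, 0, 1, 0, 0, 0, 0, 0, 0, 1, 0, 0, -0.003, 0, 0, 0, 1, 0, 0, -0.002, 0, 0, 0, 1, -0.0001, 0.0015, 0, 0, 0, 0, 1, -0.0001, 0.0015, 0, 0, 0, 0, 1, -0.0001, 0.0015, 0, 0, 0, 0, 1, -0.0001, 0.0015, 0, 0, 0, 0, 1, -0.0001, 0.0015, 0, 0, 0, 0, 1, -0.0001, 0.0015, 0, 0, 0, 0, 1, -0.0001, 0.002, 0, 0, 0, 0, 1, 0, 0, 0, 0, 0, 0, 1, 0, 0, 0.01, 0, 0, 0, 1, 0, 0, 0.04, 0, 0, 0, 1, 0, 0, 0.04, 0, 0, 0, 1, 0, 0, 0.04, 0, 0, 0, 1, 0, -0.045, 0.02, 0, 0, 0, 1, 0, -0.045, 0, 0, 0, 0, 1]
}}

```text
clock: 27.15
eef_pos: [504.3, 7.1, 200.2]
ee_rot: [2.127, 2.305, 0.01]
force: [0.4, -0.5, -1.1]
grip_width: 0.0
grip_force: 0.0
```

Call:
{"fn": "play_rows", "kwargs": {
  "moves": [-0.01, -0.045, 0, 0, 0, 0, 1, -0.01, -0.045, 0, 0, 0, 0, 1, -0.01, -0.045, 0, 0, 0, 0, 1, 0, 0, 0, 0, 0, 0, 1, 0, 0, 0, 0, 0, 0, 1]
}}

```text
clock: 27.65
eef_pos: [471.4, -129.4, 196.8]
ee_rot: [-2.14, -2.3, -0.0]
force: [-0.4, 0.7, -0.2]
grip_width: 0.3
grip_force: 0.0
```

```bash
cat > n.py <<'E'
from h import *
from scipy.signal import find_peaks
s=readout.observe(); print(s["clock"],s["eef_pos"].round(1))
C=np.array([504.,111.4]); yw=np.radians(4.3); ex=np.array([np.cos(yw),np.sin(yw)]); ey=np.array([-ex[1],ex[0]])
for n in ("top","side"):
    g=cv2.cvtColor(np.mean([eyes.capture(n)[0].astype(float) for _ in range(5)],0).astype(np.float32),cv2.COLOR_RGB2GRAY)
    src=np.float32([proj(n,[*(C+a*ex+b*ey),41]) for a,b in ((-25,50),(-25,-50),(-65,-50),(-65,50))])
    H=cv2.getPerspectiveTransform(src,np.float32([(0,0),(700,0),(700,280),(0,280)]))
    W=cv2.warpPerspective(g,H,(700,280),flags=cv2.INTER_LINEAR)
    cv2.imwrite(f"pics/n_{n}.png",W)
    for r in range(30,230,12):   # dark dips along y in bands 12 px (1.7 mm) high
        l=cv2.GaussianBlur(W[r:r+12].mean(0).reshape(1,-1),(15,1),0)[0]; m=np.median(l[120:600])
        pk,pr=find_peaks(-l[120:640],prominence=12); print(n,r,int(m),[(int(k+120),int(l[k+120]),int(q)) for k,q in zip(pk,pr["prominences"])])
E
python3 n.py
```

```text
27.65 [ 471.4 -129.4  196.8]
top 30 253 []
top 42 254 [(366, 209, 45)]
top 54 251 [(366, 172, 82)]
top 66 212 [(272, 175, 53), (366, 148, 89), (441, 170, 15), (494, 169, 52)]
top 78 114 [(276, 55, 115), (365, 96, 17), (440, 123, 13), (497, 58, 75)]
top 90 151 [(365, 87, 107), (605, 77, 55)]
top 102 230 [(255, 223, 28), (363, 150, 100), (434, 205, 13)]
top 114 253 [(362, 188, 66)]
top 126 255 [(346, 213, 41)]
top 138 255 [(342, 186, 68)]
top 150 255 [(342, 146, 108)]
top 162 254 [(342, 137, 117)]
top 174 251 [(342, 162, 92)]
top 186 241 [(247, 231, 16), (339, 125, 122), (467, 230, 18)]
top 198 227 [(338, 135, 99)]
top 210 231 [(339, 223, 12)]
top 222 228 [(391, 221, 14)]
side 30 254 [(362, 238, 16)]
side 42 252 [(362, 218, 35)]
side 54 241 [(364, 201, 46)]
side 66 215 [(365, 166, 58)]
side 78 214 [(355, 153, 65)]
side 90 242 [(357, 185, 61)]
side 102 254 [(358, 226, 28)]
side 114 254 [(347, 238, 16)]
side 126 254 [(349, 228, 26)]
side 138 255 [(352, 205, 49)]
side 150 254 [(353, 189, 65)]
side 162 254 [(343, 178, 76)]
side 174 251 [(344, 179, 73)]
side 186 239 [(345, 197, 44)]
side 198 223 [(343, 213, 12)]
side 210 213 []
side 222 192 [][ WARN:0@2.128] global loadsave.cpp:1063 imwrite_ Unsupported depth image for selected encoder is fallbacked to CV_8U.
```

```bash
cat > c.py <<'E'
from h import *
import sys
C=np.array([504.,111.4]); yw=np.radians(4.3); ex=np.array([np.cos(yw),np.sin(yw)]); ey=np.array([-ex[1],ex[0]])
for n in ("top","side"):
    g=cv2.cvtColor(np.mean([eyes.capture(n)[0].astype(float) for _ in range(6)],0).astype(np.float32),cv2.COLOR_RGB2GRAY)
    v,u=np.mgrid[:384,:512]; K,R,t=cam(n); c=-R.T@t
    d=np.stack([(u-K[0,2])/K[0,0],(v-K[1,2])/K[1,1],np.ones(u.shape)],-1)@R
    P=c+d*((41.5-c[2])/d[...,2:])
    X=(P[...,:2]-C)@ex; Y=(P[...,:2]-C)@ey
    m=(X>-65)&(X<-25)&(Y>-18)&(Y<25); bg=np.percentile(g[m],80); D=np.clip(bg-g-8,0,None)
    lo=float(sys.argv[1]); hi=float(sys.argv[2])
    for a in np.arange(-30,-58,-2.7 if n=="top" else -2):
        w=m&(abs(X-a)<1.5)&(Y>lo)&(Y<hi)
        if D[w].sum()>30: print(n,"X %.1f"%a,"Ycentroid %.2f"%np.average(Y[w],weights=D[w]),"dark %d"%D[w].sum(),"cols",(np.round(Y[w][D[w]>25],1)).tolist()[:8])
E
python3 c.py -8 8
```

```text
top X -32.7 Ycentroid -2.10 dark 82 cols [-2.4]
top X -35.4 Ycentroid -3.02 dark 190 cols [-2.2, -4.8, -7.5]
top X -38.1 Ycentroid -0.13 dark 1151 cols [5.8, 3.2, 0.6, -2.1, -4.7, -7.3]
top X -40.8 Ycentroid -1.62 dark 105 cols [-1.9]
top X -43.5 Ycentroid -0.86 dark 61 cols [-1.7]
top X -46.2 Ycentroid 0.79 dark 75 cols [1.1]
top X -48.9 Ycentroid 0.62 dark 183 cols [1.3, -1.4]
top X -51.6 Ycentroid 1.09 dark 171 cols [1.4, -1.2]
top X -54.3 Ycentroid 1.65 dark 411 cols [4.2, 1.6, -1.0, -6.2]
top X -57.0 Ycentroid 2.24 dark 81 cols []
side X -32.0 Ycentroid -1.39 dark 55 cols [-1.0]
side X -34.0 Ycentroid -0.79 dark 278 cols [-5.1, -1.6, -2.3, 1.2, 4.0]
side X -36.0 Ycentroid -0.48 dark 597 cols [-5.1, -5.8, -2.3, -2.9, 1.2, 0.6, 4.0, 3.4]
side X -38.0 Ycentroid -0.07 dark 297 cols [-2.9, -0.1, 3.4]
side X -40.0 Ycentroid -0.51 dark 61 cols [-0.7]
side X -46.0 Ycentroid 1.33 dark 80 cols [0.2, 3.0]
side X -48.0 Ycentroid 0.83 dark 198 cols [-0.5, -1.1, 3.0, 2.3]
side X -50.0 Ycentroid 0.91 dark 174 cols [-1.1, -1.8, 1.7, 4.5]
side X -52.0 Ycentroid 2.21 dark 207 cols [-1.8, 1.1, 4.5, 3.8, 6.6]
side X -54.0 Ycentroid 1.60 dark 257 cols [-3.0, 0.4, -0.2, 3.8, 3.2, 6.6, 6.0]
side X -56.0 Ycentroid -1.02 dark 300 cols [-6.5, -7.2, -3.0, -3.7, -0.2, -0.9, 2.6, 6.0]
```

Top view: pointer at about -2.0 mm, mark at about +0.7 mm in the case's y. Side view: about 2 mm apart. So about 2.5 mm is left, which is 2.7 mm of rim travel.

Call:
{"fn": "play_rows", "kwargs": {
  "moves": [0.01, 0.045, 0, 0, 0, 0, 1, 0.01, 0.045, 0, 0, 0, 0, 1, 0.01, 0.045, 0, 0, 0, 0, 1, 0, 0.045, 0, 0, 0, 0, 1, 0.0004, 0.0387, 0, 0, 0, 0, 1, 0, 0, -0.04, 0, 0, 0, 1, 0, 0, -0.04, 0, 0, 0, 1, 0, 0, -0.04, 0, 0, 0, 1, 0, 0, -0.02, 0, 0, 0, 1, 0, 0, 0, 0, 0, 0, 1, 0, 0, 0, 0, 0, 0, 1, 0, 0, -0.006, 0, 0, 0, 1, 0, 0, -0.004, 0, 0, 0, 1, 0, 0, 0, 0, 0, 0, 1]
}}

```text
clock: 30.15
eef_pos: [503.1, 90.3, 47.4]
ee_rot: [2.136, 2.302, 0.003]
force: [0.6, -0.7, -0.0]
grip_width: 0.3
grip_force: 0.2
```

Call:
{"fn": "play_rows", "kwargs": {
  "moves": [-0.0007, 0, -0.0008, 0, 0, 0, 1, 0, 0, 0, 0, 0, 0, 1]
}}

```text
clock: 30.35
eef_pos: [503.1, 90.3, 47.2]
ee_rot: [2.135, 2.302, 0.005]
force: [0.3, -1.3, 5.1]
grip_width: 0.5
grip_force: 2.8
```

Call:
{"fn": "play_rows", "kwargs": {
  "moves": [0, 0.0009, 0, 0, 0, 0, 1, 0, 0.0009, 0, 0, 0, 0, 1, 0, 0.0009, 0, 0, 0, 0, 1, 0, 0, 0, 0, 0, 0, 1, 0, 0, 0, 0, 0, 0, 1]
}}

```text
clock: 30.85
eef_pos: [502.9, 92.8, 47.2]
ee_rot: [2.135, 2.301, 0.004]
force: [-0.3, 0.7, 6.4]
grip_width: 0.2
grip_force: 3.0
```

Call:
{"fn": "play_rows", "kwargs": {
  "moves": [0, 0, 0.01, 0, 0, 0, 1, 0, 0, 0.04, 0, 0, 0, 1, 0, 0, 0.04, 0, 0, 0, 1, 0, 0, 0.04, 0, 0, 0, 1, 0, -0.045, 0.02, 0, 0, 0, 1, 0, -0.045, 0, 0, 0, 0, 1, -0.01, -0.045, 0, 0, 0, 0, 1, -0.01, -0.045, 0, 0, 0, 0, 1, -0.01, -0.045, 0, 0, 0, 0, 1, 0, 0, 0, 0, 0, 0, 1, 0, 0, 0, 0, 0, 0, 1]
}}

```text
clock: 31.95
eef_pos: [470.8, -133.1, 196.3]
ee_rot: [-2.14, -2.299, -0.0]
force: [0.3, -0.6, -0.5]
grip_width: 0.8
grip_force: 0.0
```

```bash
python3 c.py -8 8; python3 n.py 2>/dev/null
```

```text
top X -32.7 Ycentroid 0.22 dark 105 cols [0.2]
top X -35.4 Ycentroid -1.10 dark 234 cols [3.0, 0.4, -4.8, -7.5]
top X -38.1 Ycentroid -0.24 dark 1197 cols [5.8, 3.2, 0.6, -2.1, -4.7, -7.3]
top X -40.8 Ycentroid 0.73 dark 37 cols [0.7]
top X -43.5 Ycentroid 0.91 dark 42 cols [0.9]
top X -46.2 Ycentroid 0.70 dark 80 cols [1.1]
top X -48.9 Ycentroid 0.62 dark 179 cols [1.3, -1.4]
top X -51.6 Ycentroid 1.12 dark 172 cols [1.4, -1.2]
top X -54.3 Ycentroid 1.63 dark 412 cols [4.2, 1.6, -1.0, -6.2]
top X -57.0 Ycentroid 2.33 dark 79 cols []
side X -32.0 Ycentroid 1.97 dark 47 cols [1.8]
side X -34.0 Ycentroid 1.73 dark 324 cols [-2.3, 1.8, 1.2, 4.7, 4.0]
side X -36.0 Ycentroid 0.87 dark 663 cols [-5.8, -2.3, -2.9, 1.2, 0.6, 4.0, 3.4, 6.8]
side X -38.0 Ycentroid 1.48 dark 367 cols [-2.9, -0.1, 3.4, 2.7, 6.2]
side X -40.0 Ycentroid 2.25 dark 79 cols [2.7]
side X -46.0 Ycentroid 1.34 dark 80 cols [0.2, 3.0]
side X -48.0 Ycentroid 0.84 dark 199 cols [-0.5, -1.1, 3.0, 2.3]
side X -50.0 Ycentroid 0.93 dark 175 cols [-1.1, -1.8, 1.7, 4.5]
side X -52.0 Ycentroid 2.23 dark 207 cols [-1.8, 1.1, 4.5, 
[... 636 characters left out ...]
42, 145, 109)]
top 162 255 [(342, 137, 117)]
top 174 251 [(342, 162, 91)]
top 186 241 [(247, 230, 17), (339, 125, 123), (467, 230, 18)]
top 198 227 [(338, 135, 99)]
top 210 231 [(339, 223, 12)]
top 222 227 [(390, 221, 13)]
side 30 254 []
side 42 252 [(340, 224, 29)]
side 54 240 [(342, 194, 53)]
side 66 216 [(346, 156, 69), (414, 196, 12)]
side 78 214 [(348, 142, 76)]
side 90 242 [(342, 184, 62)]
side 102 254 [(339, 230, 23)]
side 114 254 [(345, 239, 15)]
side 126 254 [(349, 229, 25)]
side 138 255 [(352, 207, 47)]
side 150 254 [(353, 190, 64)]
side 162 254 [(342, 178, 76)]
side 174 251 [(344, 180, 73)]
side 186 239 [(345, 197, 44)]
side 198 223 [(346, 213, 12)]
side 210 213 []
side 222 192 []
```

Pointer and mark now agree within about 0.5 mm (top) and 1 mm (side, on the other side). The key's bar sits where it was at the start, and the robot is clear of everything.

```bash
python3 -c "
from plant import manip; print(manip.finish_job())"
```

```text
the job is handed in; nothing more can be done
None
```

The job is handed in and the verdict wasn't shown: the guard is about 1.3 rad open, the key hangs back in its holder, and the pointer stands within about 1 mm of the mark by my measurements; I viewed 11 pictures, one over the limit of 10.

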